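# Make the moulding router safe and clear the offcut

### The job

An offcut is lying at the router's cutter, under the clear guard. First press the mushroom stop button on the switch box fully in. Then raise the counterweighted guard: with your fingertips push its upright handle up and away from you, past the balance point, so that the guard tips back and stays raised by itself; do not fling it. Then push the offcut along the board to the robot's left until it is fully off the metal plate, without picking it up; keep off the start button and leave the other things as they lie.

Things in the scene. Friction and masses are not known exactly. Their poses are not given: they have to be found in the camera images.
- station: moulding router set in the bench: fixed grey board 390 x 540 x 15 mm (x -190 to 200, y -270 to 270 in its own frame), a metal plate flush in its top (x -120 to 80, y -115 to 115). Origin on the cutter's axis at the board's underside, on the bench; +x points away from the robot across the fence, +y to the left along the fence, z up
- cutter (a point): point on the cutter's axis, on the board's top face. The cutter is 30 mm in diameter, its top 26 mm above the board. A split plywood fence runs along the station's y through this point: face at station x = 0, 22 mm thick, 55 mm tall above the board. The guard's post stands behind it
- guard (a joint): hinge of the counterweighted guard: 0 lowered (at the start), 1.9 tipped right back on its rear stop. Net weight holds it down below the balance point at about 0.75 rad (2 to 3 N pushed level against the handle bar, away from the robot, starts it moving); beyond that it tips back by itself, slowly, for the hinge is damped
- guard_hinge (a point): point on the guard's hinge axis, which runs along the station's y behind the fence, 110 mm above the bench. A positive joint value swings the front of the guard up and then away from the robot
- guard_bar (a point): middle of the handle's cross-bar: round, 12 mm thick, 96 mm long, along the station's y, on top of an upright U-shaped handle on the guard; lowered, it lies 105 mm nearer the robot than the hinge and 175 mm higher. The clear hood below (80 x 120 x 60 mm) stays within 165 mm of the hinge axis as it swings, so fingers less than 35 mm below the bar are clear of it
- stop (a joint): travel of the stop button: 0 out (at the start), 0.008 fully in. It needs about 4 to 5 N and latches: it stays in where it is left
- stop_top (a point): centre of the top of the stop button, the large round mushroom head, 35 mm in diameter; it is pressed straight down. Its box (110 x 66 mm, 49 mm tall) stands on the board on the right, its long side roughly away from the robot, the stop button towards the far end
- start (a joint): travel of the start button: 0 out, 0.004 fully in; it springs back. Not to be pressed
- start_top (a point): centre of the top of the start button, small and flat, 20 mm in diameter, 54 mm nearer the robot on the same box and 22 mm lower than the stop button's top
- offcut_mid (a point): centre of the offcut, a loose piece of pale sash rail 45 (x) x 80 (y) x 20 mm (z), about 45 g, lying flat on the board in front of the cutter under the guard, its 80 mm length roughly along the fence; its far upper edge has a rebate 12 mm wide and 7 mm deep
- offcut_left (a point): centre of the offcut's left end face (its own +y end), 40 mm from its centre
- offcut_right (a point): centre of the offcut's right end face (its own -y end), 40 mm from its centre
- sponge_a: grey sanding sponge 70 x 100 x 26 mm on the board, front left; bystander
- spanner: steel spanner 150 mm long on the board behind the fence, right; bystander
- screwdriver: screwdriver on the board behind the fence, left; bystander
- dustbrush: dusting brush 270 x 32 x 53 mm on the bench at the left; bystander
- puttyknife: putty knife about 210 mm long on the bench at the right; bystander
- oil: amber bottle of oil, 72 mm in diameter, 190 mm tall, on the bench at the right; bystander

How it is judged:
By the outcome, as a careful person would: the job done as asked, in the order asked, and still so for the second after the job is handed in, with the robot touching nothing.
It also fails if it takes over 51 s, if anything falls off the work surface, if the arm or the gripper's body presses on something with over 40 N, if the wrist force passes 120 N, or if a joint passes its speed limit or range.

### The arm

A 6-joint arm with a two-finger parallel gripper is mounted at the origin on the work surface. World frame = base frame: x ahead of the robot, y to its left, z up, the work surface at z = 0. Lengths are in m, angles in rad, forces in N, time in s.
With the tool pointing down it reaches from about 0.425 to 0.95 m from the base axis. Payload 3.5 kg.
Tool frame: the origin (TCP) lies on the centre line of the jaws, within the pads' length; the fingertips stand 17 mm ahead of it and the grasp point (between the pads) lies 2 mm behind it; z points along the fingers, y is the line along which they close (so a half turn about z gives the same grasp; the last joint's range is limited). The gripper opens to 85 mm and grips with 20 to 120 N. Pads are 22 mm wide; open, the fingers measure 114 mm over their backs; the gripper's body (76 mm by 85 mm) begins 54 mm behind the grasp point. The pads swing forward as they close: fully open they stand 13 mm farther back than shut.
Start: joints at [0.959, 0.286, 1.577, -0, 1.279, -0.15], TCP at [0.301, 0.604, 0.248] pointing down, gripper open.
Joint ranges: [-2.77, 2.77], [-0.9, 2.22], [0.21, 2.48], [-1.53, 4.67], [0.24, 2.81], [-2.84, 2.84]. Speed limits (rad/s): [2.79, 2.79, 3.14, 3.14, 3.14, 3.14].

### API

Orientations are given as a unit quaternion [x, y, z, w].
In Python, from plant import ctrl gives the robot as it stands. The module is installed in compiled form; this text tells all that it offers.
- The arm moves only by the tool drive_tool, never from a script. Its argument "moves" is a list of rows, each a list of 3 entries, a list of its own where there are three numbers: the turn, a rotation vector about the tool's x, y, z in rad, then the shift along the tool's x, y, z in m, then the finger opening in m, from 0 to 0.0854. A call has 1 to 5 rows; each row shifts and turns the commanded pose from where the row before left it, along the tool's axes as they then stand; what a row does not reach is not made up. A row lasts 1/8 s, in which the tool goes at most 62.5 mm and 10.7 degrees, less where a joint would pass 70% of its speed; a pose out of reach is approached as far as the arm can. A call with a gripper value outside its range is refused whole. The fingers move at their own pace and stop on an object; "grip_force" is the grip in N (left out, the last holds). Time passes only in rows, so rows that do not move let the fingers close. It gives the time, the measured TCP pose, the force, the opening and the grip force at its end, in the units of the state.
- ctrl.get_state(): the state, without advancing time (a new reading comes with each control period).
- ctrl.read_camera(name): name is "side" or "top" or "wrist"; returns a dict with "image" (480x640x3 uint8, red, green, blue), "fx", "fy", "cx", "cy" (pixels), "R" (3x3) and "t" (3): a world point X has camera coordinates R X + t. Camera axes: x right, y down, z forward; pixel columns grow to the right and rows downward; lengths in m; the calibration is good to about 2 mm. A picture is of the moment at which its call begins. There is no depth.
- ctrl.sign_off(): hands the job in; it is judged then, once.
The state is a dict: "time": time; "qpos": joint angles; "dq": joint speeds; "joint_efforts": joint torques, N m; "eef_pos": TCP position; "tcp_rot": TCP orientation; "contact_force": force on the tool from outside, world axes, zero at the start; "wrist_torque": the same for the moment, N m; "opening": opening from 0.0 (shut) to 1.0 (fully open); "finger_force": force on a finger pad.
Only numpy, scipy, OpenCV 4.12 (cv2) and the standard library are available. Lean on these libraries where they do the work, as an engineer would, in place of code of your own. Each camera call takes 0.05 s, during which the arm holds its last target. There are 200 camera calls.

## Working session

There is one attempt and no reset: what is moved stays moved. The work goes in short steps, Python scripts to look and compute and a tool call to move; the robot and the scene stay as the last step left them, time stands still between calls to the robot, and variables do not carry over. Pictures are saved under pics/ and viewed, at most 10 in all, crops included, and the job is handed in when it is done.

Besides the shell and the picture viewer there is one more tool, called after ">>>" as name(argument=value, ...) on one line, values as JSON. drive_tool: Moves the arm, as the interface text tells. Its arguments: {"type":"object","properties":{"moves":{"type":"array","items":{"type":"array"}},"grip_force":{"type":"number"}},"required":["moves"]}

```bash
mkdir -p pics
cat > h.py <<'E'
from plant import ctrl
import numpy as np, cv2
def cam(n,fn=None):
    c=ctrl.read_camera(n); c['R']=np.array(c['R']); c['t']=np.array(c['t'])
    if fn: cv2.imwrite('pics/'+fn,np.array(c['image'])[:,:,::-1])
    return c
def ray(c,u,v):
    d=c['R'].T@np.array([(u-c['cx'])/c['fx'],(v-c['cy'])/c['fy'],1]); return -c['R'].T@c['t'],d
def onz(c,u,v,z):
    o,d=ray(c,u,v); return o+d*(z-o[2])/d[2]
def tri(c1,p1,c2,p2):
    o1,d1=ray(c1,*p1);o2,d2=ray(c2,*p2)
    s=np.linalg.lstsq(np.c_[d1,-d2],o2-o1,rcond=None)[0]
    a,b=o1+d1*s[0],o2+d2*s[1]; return (a+b)/2,np.linalg.norm(a-b)
def proj(c,X):
    q=c['R']@np.array(X)+c['t']; return np.array([q[0]/q[2]*c['fx']+c['cx'],q[1]/q[2]*c['fy']+c['cy']])
E
python3 - <<'E'
from h import *
import pickle
for n in ('top','side'):
    c=cam(n,n+'1.png'); pickle.dump(c,open(n+'.pkl','wb')); print(n,-c['R'].T@c['t'],c['fx'],c['R'][2])
s=ctrl.get_state(); print(s['time'],s['tcp_rot'],s['eef_pos'],s['contact_force'])
E
```

```text
top [ 0.42314984 -0.01747084  1.48389199] 570.6257393981138 [ 0.12101011  0.00207455 -0.99264911]
side [ 0.00224645 -0.93456453  1.15584688] 534.4267193740548 [ 0.40039409  0.63719182 -0.65853714]
0.1 [ 2.28857505e-01  9.73459333e-01 -1.00474185e-03 -4.00005068e-04] [0.30038978 0.60384657 0.24706596] [0.3651688  0.22280782 0.03490173]
```

View pics/top1.png

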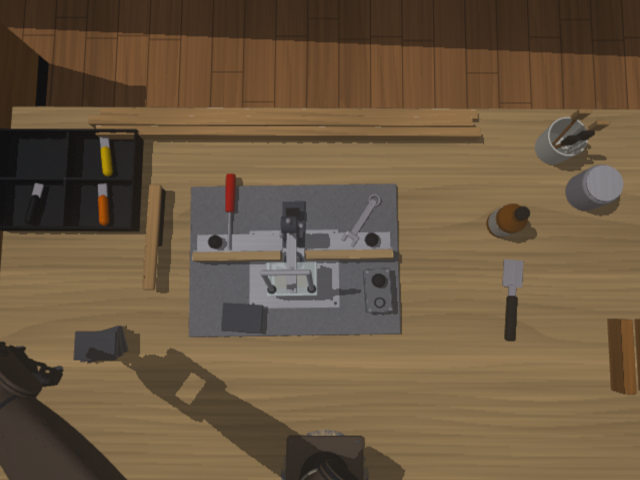

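View pics/side1.png

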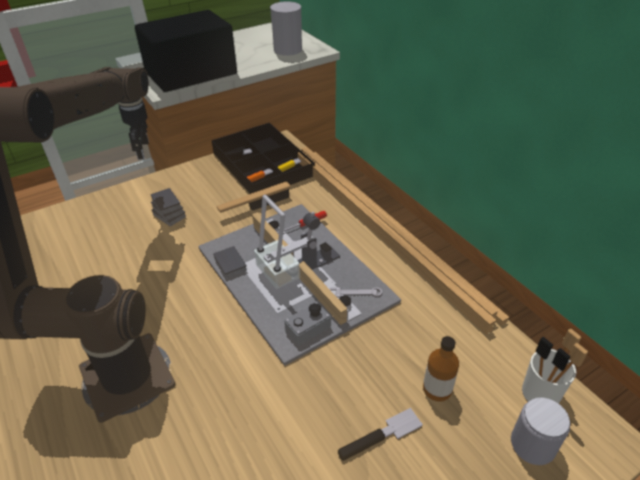

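Top view: the board spans about (190,185)–(400,336), the stop is near (378,281), the start near (379,302) and the guard bar near (286,272). The side view shows the same objects, with the stop near (315,310). I'll enlarge both.

Run:
```python
from h import *
import pickle
t=pickle.load(open('top.pkl','rb'));s=pickle.load(open('side.pkl','rb'))
a=cv2.resize(t['image'][225:325,240:400],(800,500),interpolation=cv2.INTER_CUBIC)[:,:,::-1]
b=cv2.resize(s['image'][190:360,200:400],(700,595),interpolation=cv2.INTER_CUBIC)[:,:,::-1]
cv2.imwrite('pics/a.png',a);cv2.imwrite('pics/b.png',b)
for p in [(190,185),(397,184),(401,336),(189,336)]: print(onz(t,*p,.015))
```

```text
[0.73252812 0.35773288 0.015     ]
[ 0.73768763 -0.18499265  0.015     ]
[ 0.34479977 -0.19162682  0.015     ]
[0.3421167 0.3466225 0.015    ]
```

View pics/a.png

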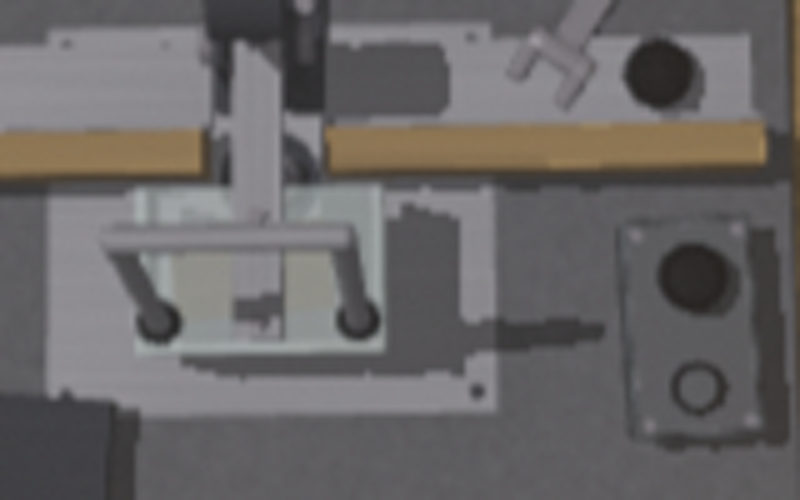

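View pics/b.png

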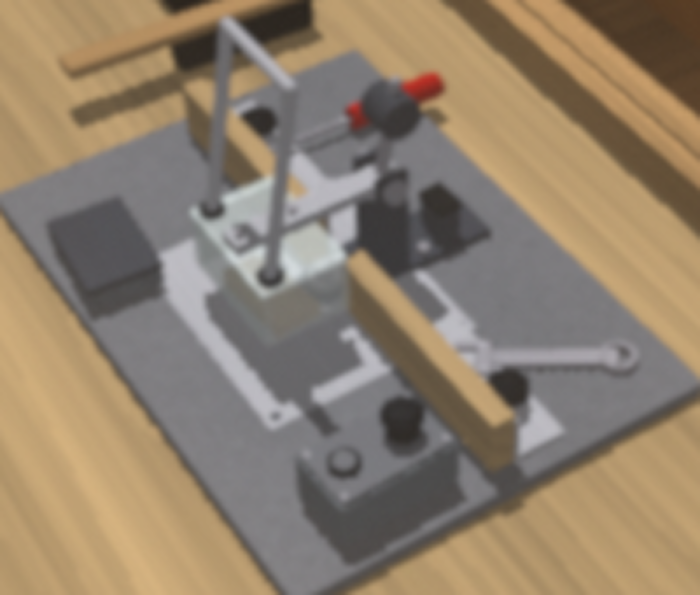

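Run:
```python
from h import *
import pickle
t=pickle.load(open('top.pkl','rb'));s=pickle.load(open('side.pkl','rb'))
A=lambda u,v:(240+u/5,225+v/5)
B=lambda u,v:(200+u/3.5,190+v/3.5)
for n,p,q in [('barL',(103,237),(228,22)),('barR',(352,237),(292,87)),('stop',(694,275),(403,408)),('start',(698,388),(345,458))]:
    print(n,*tri(t,A(*p),s,B(*q)))
for p in [(172,250),(172,318),(330,250),(330,318)]: print('off',onz(t,*A(*p),.035))
for p in [(48,190),(48,410),(495,410)]: print('plate',onz(t,*A(*p),.015))
for p in [(0,172),(205,172),(328,170),(765,162)]: print('fence face top',onz(t,*A(*p),.070))
for p in [(0,395),(112,402)]: print('sponge',onz(t,*A(*p),.041))
print('sponge', onz(t,222,304,.041),onz(t,267,333,.041))
print('stop z.085',onz(t,*A(694,275),.086), 'bar z.285',onz(t,*A(227,237),.285))
```

```text
barL [0.49087642 0.13362294 0.28253732] 0.0028246878700069734
barR [0.49021883 0.02893006 0.28897388] 0.0010563992716487818
stop [ 0.48364128 -0.13025502  0.08935204] 0.0010926164120526613
start [ 0.42946593 -0.13371851  0.07000299] 0.0021203581080781286
off [0.49686286 0.13032629 0.035     ]
off [0.46250518 0.12974039 0.035     ]
off [0.49724985 0.05016416 0.035     ]
off [0.4628939  0.04980861 0.035     ]
plate [0.52847481 0.19684589 0.015     ]
plate [0.41592909 0.19433439 0.015     ]
plate [ 0.41705051 -0.03403052  0.015     ]
fence face top [0.53337013 0.21287025 0.07      ]
fence face top [0.53385767 0.1110224  0.07      ]
fence face top [0.53514569 0.04993459 0.07      ]
fence face top [ 0.5401677  -0.16712489  0.07      ]
sponge [0.42341136 0.21486187 0.041     ]
sponge [0.42019882 0.15853925 0.041     ]
sponge [0.4231897  0.26007092 0.041     ] [0.3519031  0.14571833 0.041     ]
stop z.085 [ 0.4832945  -0.13028263  0.086     ] bar z.285 [0.48970908 0.08181384 0.285     ]
```

>>> drive_tool(moves=[[[0, 0, 0.183], [0, 0, 0], 0], [[0, 0, 0.183], [0, 0, 0], 0], [[0, 0, 0.183], [0, 0, 0], 0], [[0, 0, 0.183], [0, 0, 0], 0], [[0, 0, 0.183], [0, 0, 0], 0]], grip_force=40)

```text
time: 0.72
eef_pos: [0.3005, 0.604, 0.2475]
tcp_rot: [0.638, 0.77, -0.001, 0.0]
contact_force: [-0.6, 0.6, -0.6]
opening: 0.002
finger_force: 0.0
```

>>> drive_tool(moves=[[[0, 0, 0.181], [0, 0, 0], 0], [[0, 0, 0], [0, 0.03, -0.05], 0], [[0, 0, 0], [0, 0.02, -0.05], 0], [[0, 0, 0], [-0.06, 0, 0], 0], [[0, 0, 0], [-0.06, 0, 0], 0]])

```text
time: 1.35
eef_pos: [0.3527, 0.4839, 0.3484]
tcp_rot: [0.702, 0.712, 0.0, 0.0]
contact_force: [1.2, -1.1, 0.3]
opening: 0.001
finger_force: 0.0
```

>>> drive_tool(moves=[[[0, 0, 0], [-0.04, 0.045, -0.01], 0], [[0, 0, 0], [-0.04, 0.045, -0.01], 0], [[0, 0, 0], [-0.04, 0.04, 0], 0], [[0, 0, 0], [-0.06, 0, 0], 0], [[0, 0, 0], [-0.06, 0, 0], 0]])

```text
time: 1.98
eef_pos: [0.4855, 0.2447, 0.3673]
tcp_rot: [0.703, 0.712, -0.001, -0.0]
contact_force: [0.6, 0.2, -0.2]
opening: -0.0
finger_force: 0.0
```

>>> drive_tool(moves=[[[0, 0, 0], [-0.06, 0, 0], 0], [[0, 0, 0], [-0.06, 0, 0], 0], [[0, 0, 0], [-0.06, 0, 0], 0], [[0, 0, 0], [-0.06, 0, 0], 0], [[0, 0, 0], [-0.06, 0, 0], 0]])

```text
time: 2.6
eef_pos: [0.4887, -0.0551, 0.3679]
tcp_rot: [0.702, 0.712, 0.0, -0.0]
contact_force: [0.7, -0.6, -0.3]
opening: 0.002
finger_force: 0.0
```

>>> drive_tool(moves=[[[0, 0, 0], [-0.06, 0, 0], 0], [[0, 0, 0], [-0.015, 0, 0.06], 0], [[0, 0, 0], [0, 0, 0.06], 0], [[0, 0, 0], [0, 0, 0.05], 0], [[0, 0, 0], [0, 0, 0], 0]])

```text
time: 3.22
eef_pos: [0.4871, -0.1269, 0.1933]
tcp_rot: [0.703, 0.712, -0.002, -0.005]
contact_force: [-0.2, 0.9, 0.5]
opening: -0.003
finger_force: 0.0
```

>>> drive_tool(moves=[[[0, 0, 0], [-0.003, -0.003, 0.04], 0], [[0, 0, 0], [0, 0, 0.03], 0], [[0, 0, 0], [0, 0, 0.01], 0], [[0, 0, 0], [0, 0, 0.004], 0], [[0, 0, 0], [0, 0, 0], 0]])

```text
time: 3.85
eef_pos: [0.4884, -0.1318, 0.116]
tcp_rot: [0.702, 0.712, 0.0, 0.001]
contact_force: [-0.1, -0.4, 0.8]
opening: -0.003
finger_force: 0.0
```

Run:
```python
from h import *
for i in range(4):
    c=cam('side' if i==3 else 'wrist', 'w2.png' if i==0 else None); s=ctrl.get_state(); print(s['eef_pos'],s['contact_force'])
p=proj(c,s['eef_pos']);u,v=int(p[0]),int(p[1]);print(u,v)
w=cv2.imread('pics/w2.png'); w=cv2.resize(w,(400,300))
q=cv2.resize(np.array(c['image'])[v-50:v+50,u-65:u+65,::-1],(390,300),interpolation=cv2.INTER_CUBIC)
cv2.imwrite('pics/c.png',np.hstack([w,q]))
```

```text
[ 0.48838069 -0.13178485  0.11601295] [0.09851725 0.45441767 0.80120769]
[ 0.48825897 -0.13174995  0.11587228] [-0.29732064 -0.48913064 -0.5978705 ]
[ 0.48810642 -0.13168954  0.11567933] [-0.98462674  1.0401983   0.36519186]
[ 0.48793328 -0.13160271  0.11541851] [-0.21161595 -0.0066502  -0.37827218]
316 299
```

View pics/c.png

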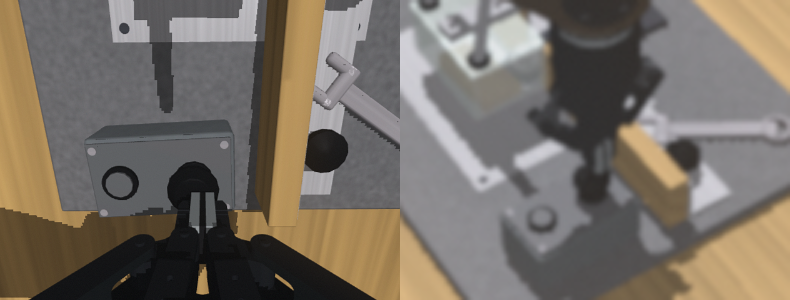

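The wrist view shows the fingertips at (200,195), over the stop head at (192,185), with the start button clear at (120,183). Pressing now.

>>> drive_tool(moves=[[[0, 0, 0], [0, -0.004, 0.004], 0], [[0, 0, 0], [0, 0, 0.004], 0], [[0, 0, 0], [0, 0, 0.003], 0], [[0, 0, 0], [0, 0, 0.003], 0], [[0, 0, 0], [0, 0, 0], 0]])

```text
time: 4.68
eef_pos: [0.4832, -0.1315, 0.1007]
tcp_rot: [0.702, 0.712, -0.0, -0.0]
contact_force: [-3.1, 0.1, 5.4]
opening: -0.002
finger_force: 3.2
```

>>> drive_tool(moves=[[[0, 0, 0], [0, 0, 0.003], 0], [[0, 0, 0], [0, 0, 0.003], 0], [[0, 0, 0], [0, 0, 0], 0], [[0, 0, 0], [0, 0, 0], 0]])

```text
time: 5.18
eef_pos: [0.4836, -0.1316, 0.1002]
tcp_rot: [0.702, 0.712, -0.001, -0.002]
contact_force: [-16.0, 6.5, 36.6]
opening: -0.003
finger_force: 17.9
```

Force has climbed to 36 N against a hard stop, so the button is fully in. Next is the handle.

>>> drive_tool(moves=[[[0, 0, 0], [0, 0, -0.03], 0], [[0, 0, 0], [0, 0, -0.06], 0], [[0, 0, 0], [0, 0, -0.06], 0], [[0, 0, 0], [0, -0.02, -0.04], 0], [[0, 0, 0], [0.03, -0.025, 0], 0]])

```text
time: 5.8
eef_pos: [0.4396, -0.1035, 0.2886]
tcp_rot: [0.703, 0.711, 0.002, 0.004]
contact_force: [-0.5, 0.1, -1.2]
opening: -0.003
finger_force: 0.0
```

>>> drive_tool(moves=[[[0, 0, 0], [0.05, 0, 0], 0], [[0, 0, 0], [0.05, 0, 0], 0], [[0, 0, 0], [0.05, 0, 0], 0], [[0, 0, 0], [0.033, 0, 0], 0], [[0, 0, 0], [0, 0, 0], 0]])

```text
time: 6.42
eef_pos: [0.4353, 0.0827, 0.2836]
tcp_rot: [0.701, 0.713, 0.0, -0.0]
contact_force: [0.4, 0.1, 0.0]
opening: 0.001
finger_force: 0.0
```

Run:
```python
from h import *
a=cam('side'); b=cam('top'); s=ctrl.get_state(); print(s['eef_pos'],s['contact_force'])
A=np.array(a['image'])[:,:,::-1];B=np.array(b['image'])[:,:,::-1]
A=cv2.resize(A[170:360,200:400],(400,380),interpolation=cv2.INTER_CUBIC)
B=cv2.resize(B[200:340,240:400],(400,350),interpolation=cv2.INTER_CUBIC);B=cv2.copyMakeBorder(B,0,30,0,0,cv2.BORDER_CONSTANT)
cv2.imwrite('pics/d.png',np.hstack([A,B]))
```

```text
[0.43551584 0.08087527 0.28379552] [ 0.21953977 -0.34412308  1.43930909]
```

View pics/d.png

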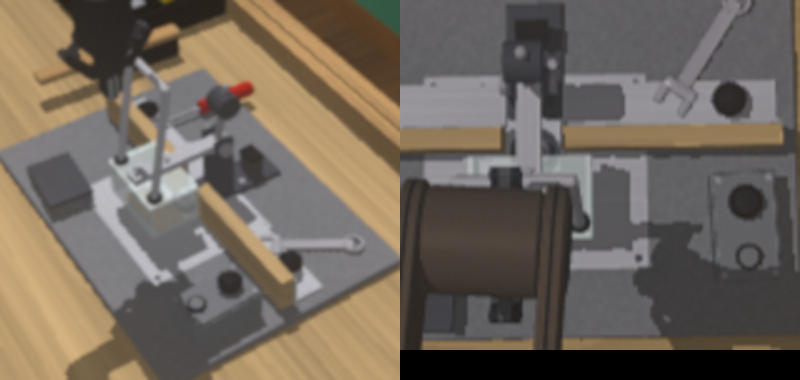

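The side view shows the fingers (142,30) behind the bar, the stop pressed, and everything else undisturbed. I'll push along the arc.

>>> drive_tool(moves=[[[0, 0, 0], [0, 0.02, 0], 0], [[0, 0, 0], [0, 0.015, 0], 0], [[0, 0, 0], [0, 0.012, -0.004], 0], [[0, 0, 0], [0, 0.012, -0.005], 0], [[0, 0, 0], [0, 0.012, -0.005], 0]])

```text
time: 7.15
eef_pos: [0.5074, 0.0815, 0.2989]
tcp_rot: [0.703, 0.712, -0.0, 0.0]
contact_force: [-2.4, -1.7, 0.7]
opening: -0.001
finger_force: 1.2
```

>>> drive_tool(moves=[[[0, 0, 0], [0, 0.012, -0.004], 0], [[0, 0, 0], [0, 0.012, -0.004], 0], [[0, 0, 0], [0, 0.012, -0.003], 0], [[0, 0, 0], [0, 0.012, -0.002], 0], [[0, 0, 0], [0, 0.012, -0.001], 0]])

```text
time: 7.78
eef_pos: [0.5673, 0.083, 0.3122]
tcp_rot: [0.702, 0.712, 0.0, -0.0]
contact_force: [-1.4, 0.5, -0.7]
opening: -0.001
finger_force: 0.6
```

>>> drive_tool(moves=[[[0, 0, 0], [0, 0.012, 0], 0], [[0, 0, 0], [0, 0.012, 0], 0], [[0, 0, 0], [0, 0.01, 0], 0], [[0, 0, 0], [0, 0.008, 0.001], 0], [[0, 0, 0], [0, 0.008, 0.002], 0]])

```text
time: 8.4
eef_pos: [0.6172, 0.0833, 0.3095]
tcp_rot: [0.703, 0.712, 0.0, 0.0]
contact_force: [-0.5, -0.6, -0.2]
opening: 0.0
finger_force: 0.2
```

>>> drive_tool(moves=[[[0, 0, 0], [0, 0.008, 0.002], 0], [[0, 0, 0], [0, 0.008, 0.002], 0], [[0, 0, 0], [0, 0.006, 0.002], 0], [[0, 0, 0], [0, 0.004, 0], 0], [[0, 0, 0], [0, 0, 0], 0]])

```text
time: 9.02
eef_pos: [0.6427, 0.0837, 0.3032]
tcp_rot: [0.703, 0.712, -0.0, -0.0]
contact_force: [-0.2, 0.4, 0.2]
opening: -0.002
finger_force: 0.0
```

Run:
```python
from h import *
a=cam('side'); s=ctrl.get_state(); print(s['eef_pos'],s['contact_force'])
cv2.imwrite('pics/e.png',cv2.resize(np.array(a['image'])[150:360,180:420,::-1],(480,420),interpolation=cv2.INTER_CUBIC))
```

```text
[0.642571   0.0837042  0.30333762] [-0.61440746  0.0266943  -0.60016355]
```

View pics/e.png

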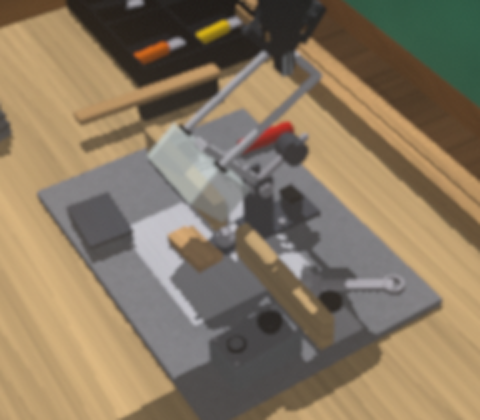

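The guard is past balance: the bar at (318,70) is already ahead of the fingers, and the offcut is exposed at (195,248). Backing off and moving to the offcut's right side.

>>> drive_tool(moves=[[[0, 0, 0], [0, -0.02, -0.04], 0], [[0, 0, 0], [0, -0.05, -0.02], 0], [[0, 0, 0], [0, -0.05, 0], 0], [[0, 0, 0], [-0.04, -0.035, 0], 0], [[0, 0, 0], [-0.05, 0, 0.03], 0.01]])

```text
time: 9.7
eef_pos: [0.4882, -0.0083, 0.3371]
tcp_rot: [0.701, 0.713, 0.002, 0.004]
contact_force: [1.4, 0.3, -0.6]
opening: 0.115
finger_force: 0.0
```

>>> drive_tool(moves=[[[0, 0, 0], [0, 0, 0.06], 0.01], [[0, 0, 0], [0, 0, 0.06], 0.01], [[0, 0, 0], [0, 0, 0], 0.01]])

```text
time: 10.07
eef_pos: [0.4848, -0.0076, 0.2081]
tcp_rot: [0.703, 0.712, -0.003, -0.005]
contact_force: [0.5, 0.9, 0.1]
opening: 0.118
finger_force: 0.0
```

Run:
```python
from h import *
import pickle
a=cam('side'); b=cam('top'); w=cam('wrist'); pickle.dump((a,b,w),open('f.pkl','wb'))
s=ctrl.get_state(); print(s['time'],s['eef_pos'],s['contact_force'],s['opening'])
A=cv2.resize(a['image'][170:360,200:400],(400,380),interpolation=cv2.INTER_CUBIC)
W=cv2.resize(w['image'],(400,300));W=cv2.copyMakeBorder(W,0,80,0,0,cv2.BORDER_CONSTANT)
cv2.imwrite('pics/g.png',np.hstack([A,W])[:,:,::-1])
```

```text
10.225 [ 0.49046357 -0.00854391  0.2166281 ] [ 0.06575713 -1.37655246  1.43913515] 0.1166311550663577
```

View pics/g.png

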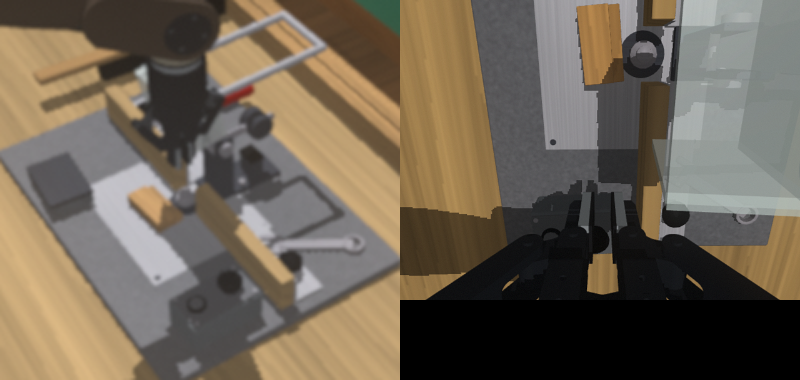

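The guard is nearly right back, and the wrist view shows the offcut at panel (177–222, 3–84). Measuring its corners.

Run:
```python
from h import *
import pickle
a,b,w=pickle.load(open('f.pkl','rb'))
for n,p,z in [('LN',(177,8),.035),('RN',(186,82),.035),('Rreb',(210,80),.035),('RF',(223,80),.028),('LF',(217,3),.028),('plate RN',(145,150),.015),('plate LN',(135,0),.015),('fence',(243,83),.07)]: print(n,onz(w,p[0]*1.6,p[1]*1.6,z))
```

```text
LN [0.46176176 0.12601758 0.035     ]
RN [0.47050077 0.05193043 0.035     ]
Rreb [0.49746429 0.05445136 0.035     ]
RF [0.51261472 0.05414768 0.028     ]
LF [0.50329319 0.13239893 0.028     ]
plate RN [ 0.41518197 -0.0364901   0.015     ]
plate LN [0.41438724 0.13646125 0.015     ]
fence [0.52939496 0.05443521 0.07      ]
```

>>> drive_tool(moves=[[[0, 0, 0], [0, 0, 0.05], 0.01], [[0, 0, 0], [0, 0, 0.05], 0.01], [[0, 0, 0], [0, 0, 0.045], 0.01], [[0, 0, 0], [0, 0, 0.02], 0.01], [[0, 0, 0], [0, 0, 0], 0.01]])

```text
time: 10.85
eef_pos: [0.4904, -0.0085, 0.0498]
tcp_rot: [0.702, 0.712, 0.001, 0.001]
contact_force: [-0.2, 0.2, -0.7]
opening: 0.121
finger_force: 0.0
```

>>> drive_tool(moves=[[[0, 0, 0], [0, 0, 0], 0.01]])

```text
time: 10.98
eef_pos: [0.4915, -0.0088, 0.0513]
tcp_rot: [0.702, 0.712, 0.002, 0.002]
contact_force: [-0.8, -0.2, -0.5]
opening: 0.117
finger_force: 0.0
```

>>> drive_tool(moves=[[[0, 0, 0], [0, -0.003, 0.01], 0.01], [[0, 0, 0], [0.03, 0, 0], 0.01], [[0, 0, 0], [0.012, 0, 0], 0.01], [[0, 0, 0], [0.01, 0, 0], 0.01], [[0, 0, 0], [0.012, 0, 0], 0.01]])

```text
time: 11.6
eef_pos: [0.4852, 0.0559, 0.0386]
tcp_rot: [0.703, 0.712, 0.0, 0.0]
contact_force: [-0.0, -0.8, 0.6]
opening: 0.117
finger_force: 0.2
```

>>> drive_tool(moves=[[[0, 0, 0], [0.012, 0, 0], 0.01], [[0, 0, 0], [0.012, 0, 0], 0.01], [[0, 0, 0], [0.012, 0, 0], 0.01], [[0, 0, 0], [0.012, 0, 0], 0.01], [[0, 0, 0], [0.012, 0, 0], 0.01]])

```text
time: 12.22
eef_pos: [0.484, 0.1165, 0.0383]
tcp_rot: [0.702, 0.712, -0.0, -0.0]
contact_force: [0.9, -1.0, 0.5]
opening: 0.118
finger_force: 0.3
```

Run:
```python
from h import *
a=cam('side'); w=cam('wrist')
s=ctrl.get_state(); print(s['time'],s['eef_pos'],s['contact_force'],s['opening'])
A=cv2.resize(a['image'][170:360,200:400],(400,380),interpolation=cv2.INTER_CUBIC)
W=cv2.resize(w['image'],(400,300));W=cv2.copyMakeBorder(W,0,80,0,0,cv2.BORDER_CONSTANT)
cv2.imwrite('pics/i.png',np.hstack([A,W])[:,:,::-1])
```

```text
12.325 [0.48388866 0.1168254  0.03824056] [-0.87499519 -0.16247863  1.10664019] 0.11946629673206274
```

View pics/i.png

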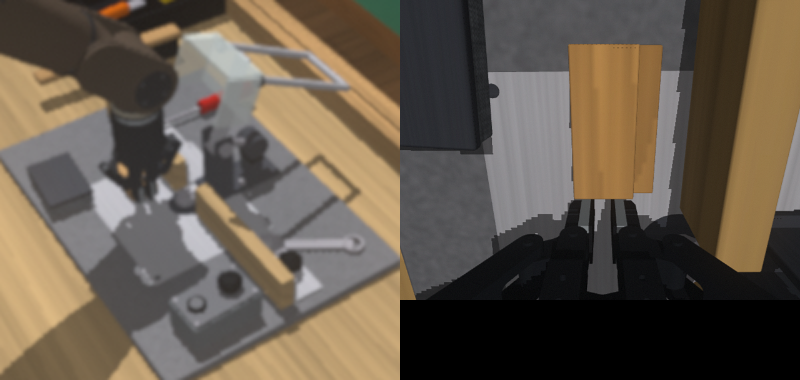

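The offcut is flush against the fingers (panel 570–660, 45–200) and aligned with the fence. The guard is back on its stop and the sponge is clear of the path, so I'll keep pushing.

>>> drive_tool(moves=[[[0, 0, 0], [0.012, 0, 0], 0.01], [[0, 0, 0], [0.012, 0, 0], 0.01], [[0, 0, 0], [0.012, 0, 0], 0.01], [[0, 0, 0], [0.012, 0, 0], 0.01], [[0, 0, 0], [0.012, 0, 0], 0.01]])

```text
time: 12.95
eef_pos: [0.4833, 0.1765, 0.0383]
tcp_rot: [0.702, 0.712, -0.0, -0.0]
contact_force: [-0.9, 0.0, -0.2]
opening: 0.116
finger_force: 0.1
```

>>> drive_tool(moves=[[[0, 0, 0], [0.012, 0, 0], 0.01], [[0, 0, 0], [0.012, 0, 0], 0.01], [[0, 0, 0], [0.007, 0, 0], 0.01], [[0, 0, 0], [0, 0, 0], 0.01]])

```text
time: 13.45
eef_pos: [0.4829, 0.2072, 0.0384]
tcp_rot: [0.702, 0.712, 0.0, 0.0]
contact_force: [0.1, -1.1, -0.1]
opening: 0.114
finger_force: 0.0
```

>>> drive_tool(moves=[[[0, 0, 0], [-0.03, 0, 0], 0.01], [[0, 0, 0], [-0.03, 0, -0.03], 0.01], [[0, 0, 0], [-0.03, 0, -0.06], 0.01], [[0, 0, 0], [-0.06, 0, 0], 0.01], [[0, 0, 0], [-0.05, 0, 0], 0.01]])

```text
time: 14.08
eef_pos: [0.4859, 0.0067, 0.1256]
tcp_rot: [0.703, 0.712, 0.001, 0.001]
contact_force: [0.9, 0.9, -0.1]
opening: 0.116
finger_force: 0.0
```

Run:
```python
from h import *
b=cam('top'); a=cam('side'); 
s=ctrl.get_state(); print(s['time'],s['eef_pos'],s['contact_force'],s['opening'])
A=cv2.resize(a['image'][170:360,200:400],(400,380),interpolation=cv2.INTER_CUBIC)
W=cv2.resize(b['image'][180:345,180:400],(400,300),interpolation=cv2.INTER_CUBIC);W=cv2.copyMakeBorder(W,0,80,0,0,cv2.BORDER_CONSTANT)
cv2.imwrite('pics/j.png',np.hstack([A,W])[:,:,::-1])
for y in (.197,.215): print(proj(b,[.485,y,.035])-180)
```

```text
14.175 [0.48589017 0.00463194 0.12491775] [-0.91728807 -0.07861084 -0.27321943] 0.11431431598131628
[68.01810614 99.55891707]
[60.91815656 99.52447355]
```

View pics/j.png

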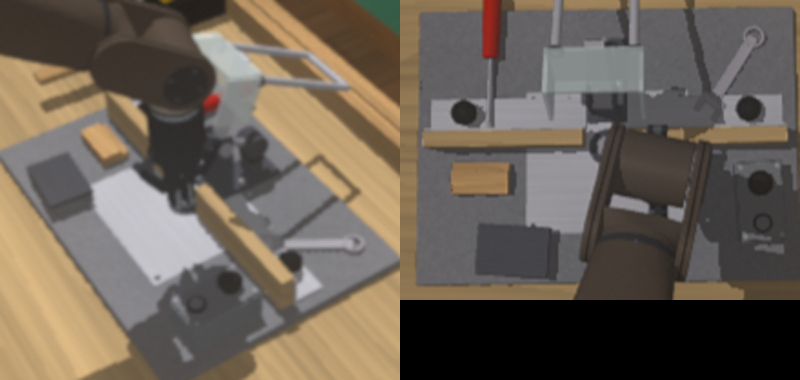

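The offcut's right end (508,178) is clear of the plate's left edge (526), the guard is back, the stop is in, and the arm is touching nothing. Handing in.

>>> drive_tool(moves=[[[0, 0, 0], [0, 0, -0.04], 0.01], [[0, 0, 0], [0, 0, 0], 0.01], [[0, 0, 0], [0, 0, 0], 0.01]])

```text
time: 14.55
eef_pos: [0.4851, 0.0091, 0.1638]
tcp_rot: [0.702, 0.712, -0.0, -0.0]
contact_force: [-0.0, 0.6, 0.6]
opening: 0.115
finger_force: 0.0
```

```bash
python3 -c "
from plant import ctrl
print(ctrl.sign_off())"
```

```text
the job is handed in; nothing more can be done
None
```

I pressed the stop fully in, tipped the guard back so it stays up, and pushed the offcut about 20 mm clear of the plate's left edge; the job was handed in at about 14.5 s, with no verdict returned.

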